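Load the child-resistant dosing case of the bottle washer

ROBOT

A 6-joint arm with a two-finger parallel gripper is mounted at the origin on the work surface. World frame = base frame: x ahead of the robot, y to its left, z up, the work surface at z = 0. Lengths are in m, angles in degrees, forces in N, time in s.
With the tool pointing down it reaches from about 0.4 to 0.825 m from the base axis. Payload 7 kg.
Tool frame: the origin (TCP) lies between the finger pads; the fingertips stand 19 mm ahead of it and the grasp point (between the pads) is the TCP; x points along the fingers, y is the direction in which the jaws open and shut, and the axes are right-handed (so a half turn about x gives the same grasp; the last joint's range is limited). The gripper opens to 88 mm and grips with 3 to 60 N. Pads are 19 mm wide; open, the fingers measure 130 mm over their backs; the gripper's body (78 mm by 193 mm) begins 47 mm behind the grasp point.
Start: joints at [79.819, 20.546, 0.682, 0, -70.136, -16.507], TCP at [0.303, 0.603, 0.246] pointing down, gripper open.
Joint ranges: [-176.03, 176.03], [-82.01, 121.73], [-58.28, 71.71], [-173.87, 95.51], [-174.79, -0.11], [-173.66, 173.66]. Speed limits (degrees/s): [136.94, 136.94, 172.46, 180, 180, 180].

INTERFACE

Orientations are given as [roll, pitch, yaw] about the fixed x, y, z axes, in that order (R = Rz(yaw) Ry(pitch) Rx(roll)).
In Python, from plant import r gives the robot as it stands.
- The arm moves only by the tool send_rows, never from a script. Its argument "plan" is a list of rows, each a list of 2 entries, a list of its own where there are three numbers: the shift along the tool's x, y, z scaled (see below), then the turn, a rotation vector about the tool's x, y, z scaled (see below). A call has exactly 5 rows; each row is the pose to reach, as a shift and turn from the pose measured when the call began, along the tool's axes at that moment; what a row does not reach only later rows make up. The controller multiplies each number of a shift by 0.15 m and each number of a turn by pi/4 rad. A row lasts 1/10 s, in which the tool goes at most 50 mm and 8.59 degrees, less where a joint would pass 70% of its speed; a pose out of reach is approached as far as the arm can. A call with a number of a shift or a turn outside -1 to 1 is refused whole. A call with a gripper value outside its range is refused whole. "jaw" is the opening, from -1 (shut) to 1 (fully open), so that 0 is half open, set as the call begins (left out, the last holds). The fingers move at their own pace and stop on an object; "force" is the grip in N (left out, the last holds). Time passes only in rows, so rows that repeat a pose let the fingers close, or fill a call up. It gives the time, the measured TCP pose, the force and the opening at its end, in the units of the state.
- r.get_state(): the state, without advancing time (a new reading comes with each control period).
- r.capture(name): name is "scene" or "side" or "wrist"; returns a dict with "color" (384x512x3 uint8, red, green, blue), "range_z" (384x512 float32, m along the optical axis (not along the pixel's ray), 0 where there is no reading), "mtx" (3x3 intrinsics, pixels), "pose" (4x4, takes a point from camera to world coordinates). Camera axes: x right, y down, z forward; pixel columns grow to the right and rows downward; lengths in m; the calibration is good to about 2 mm. A picture is of the moment at which its call begins.
- r.close_job(): hands the job in, once; it reports no verdict.
Trained networks look in a picture, given as the dict that the camera call returned (one of the last four; its "shot" number tells which), for a name from the list of things; names that differ only in an ending like _2 or _b are one class to them, and where a whole thing is asked for, a point or a joint stands for the part that bears it (a point fixed in the world has none). Each returns a list of dicts, best first, with "score" (0 to 1); they miss things now and then, are a little off and sometimes report something else, mostly with a low value. They report only what shows in the picture. A call takes as long as a camera call. They do not tell look-alikes from the thing itself.
- r.find_in(picture, target): "uv" ([column, row] in pixels, amid what is visible of it).
- r.trace(picture, target): "mask" (384x512 bool, what is visible of it) and "uv" ([column, row] in pixels, amid what is visible of it).
The state is a dict: "time_s": time; "joints": joint angles; "qd": joint speeds; "joint_torque": joint torques, N m; "tcp_pos": TCP position; "eef_rot": TCP orientation; "contact_force": force on the tool from outside, world axes, zero at the start; "moment": the same for the moment, N m; "gripper_width": finger opening in m.
Only numpy, scipy, OpenCV 4.12 (cv2) and the standard library are available. Lean on these libraries where they do the work, as an engineer would, in place of code of your own. Each camera call takes 0.05 s, during which the arm holds its last target. There are 200 camera calls.

TASK

Load the bottle washer's dosing case: push its child-resistant lid down and turn it past the ratchet until the lid's gap is over an empty pocket, let it spring up, stand one cleaner cartridge in that pocket, and go on the same way until every cartridge on the bench is in a pocket of its own. Then lock the case again: press and turn the lid until its gap is back over the blank pad behind the steel tab, and let it spring fully up. Leave the other things on the bench where they are.

Things in the scene. Friction and masses are not known exactly. Their poses are not given: they have to be found in the camera images.
- case: grey block 230 x 230 x 95 mm high, fixed to the bench, turned up to 0.4 rad. Origin: centre of underside, z up; a 34 mm wide steel tab juts 11 mm from its -x side (robot's side). The deck (top) has five stations 72 degrees apart on a circle of radius 70 mm: a blank pad behind the tab and four round pockets 54 mm wide, 68 mm deep (floor 27 mm above the bench), each for one cartridge
- home (a point): middle of the blank black pad on the deck, behind the steel tab; the lid's gap lies over it when the case is locked
- pocket1 (a point): centre of the mouth of pocket 1, at deck height, 72 degrees counterclockwise (seen from above) from the blank pad
- pocket2 (a point): centre of the mouth of pocket 2, 144 degrees counterclockwise from the blank pad
- pocket3 (a point): centre of the mouth of pocket 3, 216 degrees counterclockwise from the blank pad
- pocket4 (a point): centre of the mouth of pocket 4, 288 degrees counterclockwise from the blank pad
- gap (a point): centre of the lid's gap, 70 mm from the axis, 11 mm above the deck. The aluminium lid is a flower of four round petals (80 mm wide, 6 mm thick, upper face 14 mm above the deck, reaching 110 mm from the axis) round a hub of radius 41 mm; where the fifth petal is missing is the gap: the station beneath it is open, the other four are covered
- cap (a point): on the lid's upright axis through the case's centre, 40 mm above the deck, inside the round ribbed black cap by which the lid is pressed and turned. The cap is part of the lid: 54 mm in diameter (57 over the ribs), 42 mm tall, its top 56 mm above the deck when the lid is up
- lid (a joint): turn of the lid, rad, positive counterclockwise from above; near 0 at the start (gap over the pad), k x 1.257 is over pocket k. Turns either way; a full round (6.28) is home again; range -6.7 to 6.7. A ratchet holds it at each station with about 0.12 rad of play each way unless it is pressed down 5 mm or more; with less it blocks on the teeth. Light friction
- lid_press (a joint): how far the lid is pressed down, m: 0 is fully up, 0.007 fully down. A spring pushes it up, about 6 N net at the top and 11 N fully down. Let go between stations the lid stays down (about 4 mm) under a tooth; at a station it springs up to below 1 mm
- cartridge1: white plastic cylinder cartridge with a dark band near its foot, 42 mm in diameter, 62 mm tall, 0.10 to 0.21 kg, heavy at the foot, standing upright on the bench. Origin at the centre of its underside, z up. May be absent. Let go with its lower end inside a pocket mouth it slides to the floor, wholly below the deck. All are alike; any may go in any pocket
- cartridge2: white plastic cylinder cartridge with a dark band near its foot, 42 mm in diameter, 62 mm tall, 0.10 to 0.21 kg, heavy at the foot, standing upright on the bench. Origin at the centre of its underside, z up. May be absent. Let go with its lower end inside a pocket mouth it slides to the floor, wholly below the deck. All are alike; any may go in any pocket
- cartridge3: white plastic cylinder cartridge with a dark band near its foot, 42 mm in diameter, 62 mm tall, 0.10 to 0.21 kg, heavy at the foot, standing upright on the bench. Origin at the centre of its underside, z up. May be absent. Let go with its lower end inside a pocket mouth it slides to the floor, wholly below the deck. All are alike; any may go in any pocket
- cartridge4: white plastic cylinder cartridge with a dark band near its foot, 42 mm in diameter, 62 mm tall, 0.10 to 0.21 kg, heavy at the foot, standing upright on the bench. Origin at the centre of its underside, z up. May be absent. Let go with its lower end inside a pocket mouth it slides to the floor, wholly below the deck. All are alike; any may go in any pocket
- tape_roll: bystander: paper tape roll, 60 mm wide, 24 mm high, lying among the cartridges; origin at the centre of its underside
- spanner: bystander: steel spanner 160 mm long, lying flat between the case and the cartridges; origin under its middle
- driver: bystander: screwdriver 180 mm long, lying to the left; origin under its middle
- mug: bystander: white mug 80 mm wide, 95 mm tall, at the left; origin at the centre of its underside
Mind the look-alikes: they are no part of the job. Leave any green or orange look-alike of the cartridge2 alone.

How it is judged:
By the outcome, as a careful person would: the job done as asked, in the order asked, and still so for the second after the job is handed in, with the robot touching nothing.
Of cartridge1, cartridge2, cartridge3, cartridge4 only 3 to 4 are there at a start; the rules pass over those that are not, and their reading is None.
At some moment in a run one of cartridge1, cartridge2, cartridge3, cartridge4 may be knocked a few centimetres aside while the robot is not near it.
It also fails if it takes over 210 s, if anything falls off the work surface, if the arm or the gripper's body presses on something with over 40 N, if the wrist force passes 120 N, or if a joint passes its speed limit or range.

## Working session

There is one attempt and no reset: what is moved stays moved. The work goes in short steps, Python scripts to look and compute and a tool call to move; the robot and the scene stay as the last step left them, time stands still between calls to the robot, and variables do not carry over. Pictures are saved under pics/ and viewed, about 12 in all and at most 16, crops included, and the job is handed in when it is done.

Besides the shell and the picture viewer there is one more tool, called after "Call:" as name(argument=value, ...) on one line, values as JSON. send_rows: Moves the arm, as the interface text tells. Its arguments: {"type":"object","properties":{"plan":{"type":"array"},"jaw":{"type":"number"},"force":{"type":"number"}},"required":["plan"]}

```bash
ls; mkdir -p pics
cat > h.py <<'E'
import numpy as np, cv2
from plant import r
from scipy.spatial.transform import Rotation as R
def world(p):
    z=p["range_z"]; K=p["mtx"]; v,u=np.mgrid[:384,:512]
    c=np.stack([(u-K[0,2])/K[0,0]*z,(v-K[1,2])/K[1,1]*z,z],-1)
    w=c@p["pose"][:3,:3].T+p["pose"][:3,3]; w[z==0]=np.nan; return w
def save(p,n,crop=None,s=1):
    im=p["color"][:,:,::-1]
    if crop: im=im[crop[1]:crop[3],crop[0]:crop[2]]
    cv2.imwrite("pics/"+n+".png",cv2.resize(im,None,fx=s,fy=s,interpolation=cv2.INTER_CUBIC))
E
python3 - <<'E'
from h import *
print(r.get_state())
a=r.capture("scene");b=r.capture("side")
im=np.vstack([a["color"],b["color"]])[:,:,::-1]
cv2.imwrite("pics/a.png",cv2.resize(im,None,fx=.78,fy=.78,interpolation=cv2.INTER_AREA))
for p in (a,b):
    w=world(p)
    for n in ["cartridge1","cap","gap","home","tape_roll","spanner","driver","mug","case"]:
        for d in r.trace(p,n):
            if d["score"]<.3: continue
            q=w[d["mask"]]; q=q[~np.isnan(q[:,0])]
            if len(q): print(n,round(d["score"],2),np.round(d["uv"]),len(q),np.round(np.median(q,0),3),np.round(q.min(0),3),np.round(q.max(0),3), p["color"][d["mask"]].mean(0).round())
E
```

```text
pics
{'time_s': 0.0, 'joints': array([ 7.98181744e+01,  2.05909010e+01,  6.33047328e-01, -2.01972743e-02,
       -7.01377806e+01, -1.65048972e+01]), 'qd': array([ 0.0365782 ,  0.10355443,  0.03502602, -0.07188059,  0.03181422,
       -0.01429286]), 'joint_torque': array([ 1.01264664e-03, -5.82710230e+01,  2.93047392e+01,  6.99697226e+00,
        6.80483630e-03, -1.60551522e-04]), 'tcp_pos': array([0.30298362, 0.6026456 , 0.24462295]), 'eef_rot': array([  95.27723523,   89.9024985 , -111.41636569]), 'contact_force': array([ 0.70762337,  0.32060133, -0.50111544]), 'moment': array([-0.01677256, -0.03567686,  0.01820111]), 'gripper_width': 0.08803219184718135}
cartridge1 0.75 [230. 156.] 243 [ 0.44  -0.215  0.053] [ 0.365 -0.257 -0.004] [ 0.454 -0.198  0.068] [119. 117. 108.]
cartridge1 0.73 [147. 188.] 244 [ 0.675 -0.363  0.051] [ 0.65  -0.394 -0.003] [ 0.69  -0.35   0.069] [128.  82.  39.]
cartridge1 0.72 [199. 199.] 262 [ 0.638 -0.205  0.057] [ 0.609 -0.233 -0.002] [ 0.652 -0.19   0.068] [53. 99. 58.]
cartridge1 0.68 [295. 214.] 6677 [0.586 0.092 0.096] [ 0.374 -0.09  -0.003] [0.703 0
[... 2207 characters left out ...]
0.024  0.062] [0.666 0.185 0.155] [140. 142. 135.]
home 0.64 [251. 199.] 6472 [0.533 0.006 0.095] [ 0.408 -0.071 -0.002] [0.696 0.318 0.155] [89. 87. 79.]
tape_roll 0.63 [295. 313.] 556 [ 0.527 -0.286  0.023] [ 0.498 -0.312 -0.001] [ 0.564 -0.236  0.027] [135. 131. 112.]
spanner 0.61 [242. 268.] 420 [ 0.458 -0.133  0.007] [ 0.384 -0.149 -0.002] [ 0.537 -0.112  0.012] [140. 134. 117.]
driver 0.64 [176. 167.] 206 [0.395 0.354 0.02 ] [ 0.354  0.345 -0.004] [0.442 0.409 0.029] [131.  46.  26.]
mug 0.93 [231. 145.] 818 [0.59  0.337 0.064] [ 0.55   0.185 -0.003] [0.676 0.565 0.11 ] [97. 86. 71.]
case 0.75 [251. 200.] 6669 [0.533 0.007 0.095] [ 0.407 -0.072 -0.004] [0.759 0.357 0.155] [90. 87. 78.]
```

View pics/a.png

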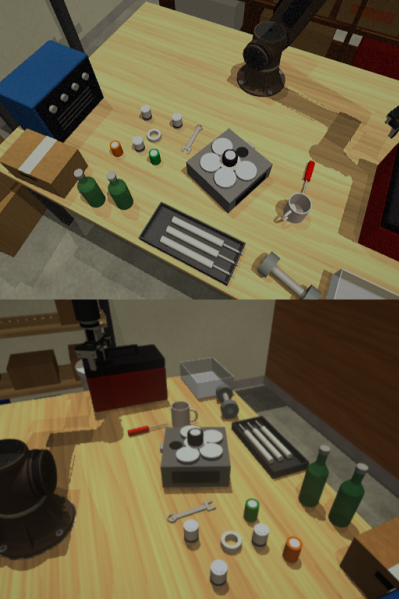

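```bash
cat >> h.py <<'E'
def carts(p):
    "white cylinder tops z~62: circle fit centres"
    w=world(p); m=((w[...,2]>.055)&(w[...,2]<.075)&(w[...,1]<-.1)&(w[...,0]<.8)).astype(np.uint8)
    n,l,s,c=cv2.connectedComponentsWithStats(m)
    for i in range(1,n):
        if s[i,4]<30: continue
        q=w[l==i]; q=q[q[:,2]>np.median(q[:,2])-.004]
        (x,y),rad=cv2.minEnclosingCircle(q[:,:2].astype(np.float32))
        print("top",np.round([x,y,rad,np.median(q[:,2])],3),q[:,:2].mean(0).round(3),len(q),p["color"][l==i].mean(0).round(),c[i].round())
E
python3 - <<'E'
from h import *
from scipy.optimize import least_squares
for n in ("scene","side"):
    p=r.capture(n); w=world(p); print(n); carts(p)
    z=w[...,2]; cap=(z>.148)&(z<.16)&(abs(w[...,0]-.56)<.15)&(abs(w[...,1]-.08)<.15)
    (x,y),rad=cv2.minEnclosingCircle(w[cap][:,:2].astype(np.float32)); print("cap",x,y,rad,np.median(z[cap]),w[cap].mean(0))
    near=np.hypot(w[...,0]-x,w[...,1]-y)<.2
    dk=near&(z>.088)&(z<.15); (c,s,a)=cv2.minAreaRect(w[dk][:,:2].astype(np.float32)); print("deck",c,s,a)
    # lid petals: z 104-115
    pet=near&(z>.104)&(z<.116)
    ang=np.degrees(np.arctan2(w[...,1]-y,w[...,0]-x)); rr=np.hypot(w[...,0]-x,w[...,1]-y)
    h=np.histogram(ang[pet&(rr>.06)],np.arange(-180,181,10))[0]; print("petal",h)
    print("pad",w[near&(z<.1)&(z>.09)&(rr<.1)&(rr>.045)].mean(0), np.histogram(ang[near&(z<.1)&(z>.09)&(rr<.1)&(rr>.045)],np.arange(-180,181,10))[0])
    tab=near&(w[...,0]<x-.1)&(z>.01)&(z<.09)
E
```

```text
scene
top [ 0.601 -0.615  0.158  0.067] [ 0.608 -0.608] 286 [17. 17. 17.] [ 98. 146.]
top [ 0.454 -0.366  0.025  0.063] [ 0.454 -0.365] 98 [157. 159. 152.] [186. 139.]
top [ 0.43  -0.221  0.023  0.063] [ 0.432 -0.221] 101 [160. 162. 156.] [226. 149.]
top [ 0.761 -0.72   0.08   0.069] [ 0.761 -0.722] 49 [ 7. 24. 42.] [ 38. 164.]
top [ 0.609 -0.304  0.022  0.062] [ 0.608 -0.303] 116 [161. 163. 158.] [176. 179.]
top [ 0.668 -0.372  0.022  0.062] [ 0.668 -0.372] 122 [161. 125.  77.] [147. 185.]
top [ 0.63  -0.213  0.022  0.062] [ 0.631 -0.212] 128 [ 91. 138.  95.] [197. 196.]
top [ 0.787 -0.444  0.013  0.066] [ 0.789 -0.444] 23 [74. 55. 30.] [104. 205.]
cap 0.5559132099151611 0.07946061342954636 0.027970289811491966 0.15103173221675026 [0.55675158 0.0797693  0.15125745]
deck (0.5511531829833984, 0.0801493301987648) (0.23213748633861542, 0.24289435148239136) 70.11235046386719
petal [ 0 10 38 61 69 66 52 34 13 38 58 79 73 68 42 12 36 69 83 86 72 47 13 38
 62 72 79 68 46 24  0  0  0  0  0  0]
pad [0.53823028 0.09617256 0.09505597] [53 31  1  0  0  0  0 32 24  1  0  0  0  7 37 47 26  4  0  0
[... 341 characters left out ...]
0.664 -0.376] 301 [160. 117.  79.] [377. 312.]
top [ 0.776 -0.506  0.059  0.068] [ 0.776 -0.509] 330 [39. 27. 14.] [469. 350.]
top [ 0.451 -0.367  0.022  0.063] [ 0.451 -0.368] 365 [161. 162. 160.] [280. 343.]
cap 0.5552293658256531 0.07595957070589066 0.02918851375579834 0.1516978028027835 [0.55266509 0.074081   0.15169126]
deck (0.5490105152130127, 0.07923749089241028) (0.23656311631202698, 0.24111045897006989) 69.9085693359375
petal [ 0 15 44 63 81 71 62 31 14 48 69 65 60 52 27 13 30 44 46 50 45 31  8  2
 13 23 29 41 32 18  0  0  0  0  0  0]
pad [0.5185606  0.07043312 0.09553968] [34 22 10  3  2  5 23 39 61 32 19  2  0  0  5 12 27  7  0  0  0  0  1  6
  0  0  0  0  2 41 47 42 56 51 57 52]
```

```bash
cat >> h.py <<'E'
AX=np.array([.5555,.0785])
def go(x,y,z,yaw=None):
    "print shift/turn (scaled) from the present pose to TCP x,y,z with tool down, jaw axis yaw deg (mod 180)"
    s=r.get_state(); Rc=R.from_euler("xyz",s["eef_rot"],degrees=True)
    M=Rc.as_matrix(); cy=np.degrees(np.arctan2(M[1,1],M[0,1]))
    if yaw is None: yaw=cy
    d=(yaw-cy+90)%180-90; a=np.radians(cy+d)
    T=np.array([[0,np.cos(a),np.sin(a)],[0,np.sin(a),-np.cos(a)],[-1,0,0]])
    rv=R.from_matrix(M.T@T).as_rotvec()/(np.pi/4)
    sh=M.T@(np.array([x,y,z])-s["tcp_pos"])/.15
    print("pos",s["tcp_pos"].round(4),"yaw",cy.round(1),"q6",s["joints"][5].round(1),"q1",s["joints"][0].round(1),"w",s["gripper_width"].round(4),"F",s["contact_force"].round(1),"t",s["time_s"])
    print("  shift",sh.round(3),"turn",rv.round(3),"dyaw",round(d,1))
E
python3 - <<'E'
from h import *
go(.5555,.0785,.25,0)
go(.5555,.0785,.25)
E
```

```text
Traceback (most recent call last):
  File "h.py", line 31, in go
    print("pos",s["tcp_pos"].round(4),"yaw",cy.round(1),"q6",s["joints"][5].round(1),"q1",s["joints"][0].round(1),"w",s["gripper_width"].round(4),"F",s["contact_force"].round(1),"t",s["time_s"])
                                                                                                                      ^^^^^^^^^^^^^^^^^^^^^^^^
AttributeError: 'float' object has no attribute 'round'
```

```bash
sed -i 's/s\["gripper_width"\].round(4)/round(float(s["gripper_width"]),4)/' h.py
python3 - <<'E'
from h import *
go(.5555,.0785,.25,0)
go(.5555,.0785,.25)
E
```

```text
pos [0.3032 0.6031 0.2456] yaw -116.7 q6 -16.5 q1 79.8 w 0.0875 F [-0.7  0.9 -0. ] t 1.1
  shift [-0.03   2.369 -3.074] turn [1.407 0.    0.   ] dyaw -63.3
pos [0.3032 0.6031 0.2456] yaw -116.7 q6 -16.5 q1 79.8 w 0.0875 F [-0.7  0.9 -0. ] t 1.1
  shift [-0.03   2.369 -3.074] turn [-0. -0.  0.] dyaw 0.0
```

Call:
send_rows(plan=[[[0,0.6,-0.77],[0,0,0]],[[0,0.6,-0.77],[0,0,0]],[[0,0.6,-0.77],[0,0,0]],[[0,0.6,-0.77],[0,0,0]],[[0,0.6,-0.77],[0,0,0]]])

```text
time_s: 1.6
tcp_pos: [0.3666, 0.4701, 0.2463]
eef_rot: [-85.5, 89.9, 67.7]
contact_force: [-0.0, 0.3, -0.0]
gripper_width: 0.0879
```

Call:
send_rows(plan=[[[0,0.6,-0.77],[0,0,0]],[[0,0.6,-0.77],[0,0,0]],[[0,0.6,-0.77],[0,0,0]],[[0,0.6,-0.77],[0,0,0]],[[0,0.6,-0.77],[0,0,0]]])

```text
time_s: 2.1
tcp_pos: [0.4295, 0.338, 0.2463]
eef_rot: [-87.5, 89.9, 65.7]
contact_force: [0.0, 1.0, 0.0]
gripper_width: 0.0877
```

Call:
send_rows(plan=[[[0,0.6,-0.77],[0,0,0]],[[0,0.6,-0.77],[0,0,0]],[[0,0.6,-0.77],[0,0,0]],[[0,0.6,-0.77],[0,0,0]],[[0,0.6,-0.77],[0,0,0]]])

```text
time_s: 2.6
tcp_pos: [0.4924, 0.2062, 0.246]
eef_rot: [-86.4, 89.9, 66.7]
contact_force: [-0.4, 0.7, 0.2]
gripper_width: 0.0877
```

Call:
send_rows(plan=[[[0,0.57,-0.77],[0.9,0,0]],[[0,0.57,-0.77],[0.9,0,0]],[[0,0.57,-0.77],[0.9,0,0]],[[0,0.57,-0.77],[0.9,0,0]],[[0,0.57,-0.77],[0.9,0,0]]])

```text
time_s: 3.1
tcp_pos: [0.5574, 0.0787, 0.2453]
eef_rot: [-30.4, 89.9, 81.9]
contact_force: [-0.1, -0.3, -0.3]
gripper_width: 0.0875
```

```bash
cat >> h.py <<'E'
def lid(p):
    w=world(p); z=w[...,2]; out=[]
    cap=(z>.142)&(z<.16)&(np.hypot(w[...,0]-AX[0],w[...,1]-AX[1])<.05)
    if cap.sum()>20: print("cap",cv2.minEnclosingCircle(w[cap][:,:2].astype(np.float32)),"ztop",np.median(z[cap]).round(4),w[cap].mean(0).round(4))
    rr=np.hypot(w[...,0]-AX[0],w[...,1]-AX[1]); ang=np.degrees(np.arctan2(w[...,1]-AX[1],w[...,0]-AX[0]))
    ring=(rr>.045)&(rr<.095)&(z<.13)
    pet=ring&(z>.1025); 
    h1=np.histogram(ang[pet],np.arange(-180,181,12))[0]; h0=np.histogram(ang[ring],np.arange(-180,181,12))[0]
    print("petal frac by ang(-174..174/12)",(10*h1/np.maximum(h0,1)).round().astype(int),"petal z",np.median(z[pet]).round(4))
    # phase of 4 petals: centroids of open cells
    op=ring&(z<.1)&(rr>.055)&(rr<.085); v=np.exp(1j*np.radians(ang[op])).mean(); print("gap dir",np.degrees(np.angle(v)).round(1),abs(v).round(2),"lid deg", ((np.degrees(np.angle(v))-160+5)%360-5).round(1))
E
python3 - <<'E'
from h import *
go(.5555,.0785,.137)
p=r.capture("wrist"); lid(p); save(p,"w1")
E
```

```text
pos [0.5574 0.0787 0.2453] yaw -157.7 q6 -5.6 q1 27.9 w 0.0875 F [-0.1 -0.3 -0.3] t 3.1
  shift [0.722 0.013 0.003] turn [0.    0.002 0.001] dyaw 0.0
cap ((0.5552166104316711, 0.07828164845705032), 0.028530079871416092) ztop 0.15 [0.5561 0.0767 0.1497]
petal frac by ang(-174..174/12) [ 0  8 10 10 10 10  5  7 10 10 10 10  6  6 10 10 10 10  8  6 10 10 10 10
  7  0  0  0  0  0] petal z 0.1075
gap dir 160.1 0.56 lid deg 0.1
```

View pics/w1.png

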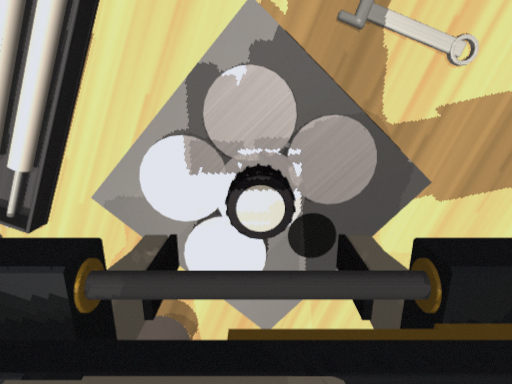

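Call:
send_rows(plan=[[[0.25,0.013,0.003],[0,0,0]],[[0.5,0.013,0.003],[0,0,0]],[[0.65,0.013,0.003],[0,0,0]],[[0.715,0.013,0.003],[0,0,0]],[[0.715,0.013,0.003],[0,0,0]]])

```text
time_s: 3.65
tcp_pos: [0.5547, 0.0803, 0.137]
eef_rot: [48.1, 89.9, 160.4]
contact_force: [-0.2, 0.2, 1.0]
gripper_width: 0.0874
```

Call:
send_rows(plan=[[[0,0,0],[0,0,0]],[[0,0,0],[0,0,0]],[[0,0,0],[0,0,0]],[[0,0,0],[0,0,0]],[[0,0,0],[0,0,0]]], jaw=-0.5, force=45)

```text
time_s: 4.15
tcp_pos: [0.5547, 0.0802, 0.1375]
eef_rot: [38.2, 89.9, 150.4]
contact_force: [-5.6, -1.4, 5.5]
gripper_width: 0.0533
```

Call:
send_rows(plan=[[[0,0,0],[0,0,0]],[[0,0,0],[0,0,0]],[[0,0,0],[0,0,0]],[[0,0,0],[0,0,0]],[[0,0,0],[0,0,0]]])

```text
time_s: 4.65
tcp_pos: [0.5547, 0.0801, 0.1376]
eef_rot: [42.1, 89.9, 154.3]
contact_force: [-2.2, 0.2, 2.6]
gripper_width: 0.0534
```

Call:
send_rows(plan=[[[0.02,0,0],[0,0,0]],[[0.04,0,0],[0,0,0]],[[0.045,0,0],[0,0,0]],[[0.045,0,0],[0,0,0]],[[0.045,0,0],[0,0,0]]])

```text
time_s: 5.15
tcp_pos: [0.5547, 0.0801, 0.1317]
eef_rot: [38.2, 89.9, 150.4]
contact_force: [-4.9, 1.4, 10.0]
gripper_width: 0.0529
```

Call:
send_rows(plan=[[[0.006,0,0],[-0.16,0,0]],[[0.006,0,0],[-0.32,0,0]],[[0.006,0,0],[-0.48,0,0]],[[0.006,0,0],[-0.64,0,0]],[[0.006,0,0],[-0.8,0,0]]])

```text
time_s: 5.65
tcp_pos: [0.554, 0.0795, 0.1315]
eef_rot: [40.9, 89.9, -170.6]
contact_force: [-7.0, -2.2, 10.9]
gripper_width: 0.0535
```

Run:
```python
from h import *
go(.5553,.0783,.13)
lid(r.capture("scene")); lid(r.capture("wrist"))
print(r.get_state()["moment"])
```

```text
pos [0.554  0.0795 0.1315] yaw -121.5 q6 30.4 q1 28.2 w 0.0535 F [-7.  -2.2 10.9] t 5.65
  shift [ 0.01   0.002 -0.012] turn [-0.     0.002 -0.002] dyaw 0.0
cap ((0.5607261657714844, 0.06176913157105446), 0.022035839036107063) ztop 0.1452 [0.5606 0.0641 0.1461]
petal frac by ang(-174..174/12) [0 0 0 0 7 6 7 6 5 3 4 5 5 6 4 3 4 5 5 5 5 5 6 2 1 0 5 1 0 0] petal z 0.1039
gap dir 14.6 0.39 lid deg 214.6
cap ((0.5640517473220825, 0.0737798884510994), 0.043505456298589706) ztop 0.1441 [0.5588 0.0766 0.1452]
petal frac by ang(-174..174/12) [0 0 0 0 0 0 1 0 0 0 1 1 1 1 1 1 0 0 1 1 1 0 0 2 0 0 0 0 0 0] petal z 0.1027
gap dir -108.5 0.24 lid deg 91.5
[-0.36429069  2.37275181 -0.01622038]
```

Call:
send_rows(plan=[[[0.006,0,-0.008],[-0.16,0,0]],[[0.006,0,-0.008],[-0.32,0,0]],[[0.006,0,-0.008],[-0.48,0,0]],[[0.006,0,-0.008],[-0.64,0,0]],[[0.006,0,-0.008],[-0.8,0,0]]])

```text
time_s: 6.25
tcp_pos: [0.5539, 0.0785, 0.131]
eef_rot: [10.2, 89.8, -165.0]
contact_force: [-7.5, -0.7, 11.4]
gripper_width: 0.0533
```

Call:
send_rows(plan=[[[-0.02,0,0],[0,0,0]],[[-0.04,0,0],[0,0,0]],[[-0.04,0,0],[0,0,0]],[[-0.04,0,0],[0,0,0]],[[-0.04,0,0],[0,0,0]]])

```text
time_s: 6.75
tcp_pos: [0.5538, 0.0785, 0.1373]
eef_rot: [11.0, 89.7, -164.2]
contact_force: [-4.3, 0.2, 6.1]
gripper_width: 0.0535
```

Run:
```python
from h import *
go(.5553,.0783,.25)
p=r.capture("scene"); lid(p); save(p,"s2",(210,140,370,290),3)
```

```text
pos [0.5538 0.0785 0.1373] yaw -85.2 q6 66.7 q1 28.1 w 0.0535 F [-4.3  0.2  6.1] t 6.75
  shift [-0.752  0.003 -0.007] turn [-0.     0.005 -0.001] dyaw 0.0
cap ((0.5651626586914062, 0.08087797462940216), 0.03915981203317642) ztop 0.1504 [0.5641 0.0774 0.1503]
petal frac by ang(-174..174/12) [ 0  0  0  0  0  0  0  9 10 10 10  9  6  6 10 10 10  9  6  5  9 10 10 10
  9 10  0  0 10  0] petal z 0.1086
gap dir 5.3 0.66 lid deg 205.3
```

View pics/s2.png

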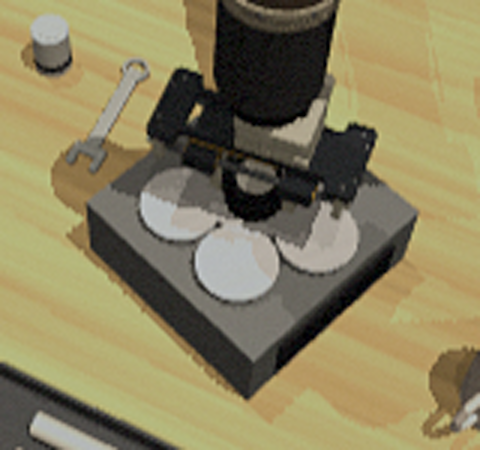

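Call:
send_rows(plan=[[[0,0,0],[0,0,0]],[[0,0,0],[0,0,0]],[[0,0,0],[0,0,0]],[[0,0,0],[0,0,0]],[[0,0,0],[0,0,0]]], jaw=1)

```text
time_s: 7.3
tcp_pos: [0.5538, 0.0785, 0.1371]
eef_rot: [12.1, 89.7, -163.1]
contact_force: [-0.9, 0.8, 0.2]
gripper_width: 0.0855
```

Call:
send_rows(plan=[[[-0.2,0,0],[0,0,0]],[[-0.5,0,0],[0,0,0]],[[-0.75,0,0],[0,0,0]],[[-0.75,0,0],[0,0,0]],[[-0.75,0,0],[0,0,0]]])

```text
time_s: 7.8
tcp_pos: [0.5545, 0.0788, 0.2504]
eef_rot: [-6.2, 89.9, 178.6]
contact_force: [0.1, -1.1, -0.5]
gripper_width: 0.0876
```

Run:
```python
from h import *
p=r.capture("wrist"); lid(p); carts(r.capture("side"))
go(.4295,-.2225,.25,0)
```

```text
cap ((0.5560275316238403, 0.07843928784132004), 0.02860347181558609) ztop 0.1499 [0.5578 0.0789 0.1497]
petal frac by ang(-174..174/12) [ 7  0  0  0  0  0  0  7 10 10 10 10  6  6 10 10 10 10  7  5 10 10 10 10
  8  6 10 10 10 10] petal z 0.1074
gap dir -134.0 0.46 lid deg 66.0
top [ 0.628 -0.215  0.022  0.063] [ 0.627 -0.216] 212 [111. 144. 101.] [323. 262.]
top [ 0.43  -0.224  0.022  0.062] [ 0.429 -0.225] 258 [175. 175. 171.] [245. 290.]
top [ 0.606 -0.305  0.022  0.062] [ 0.605 -0.306] 265 [175. 176. 168.] [335. 295.]
top [ 0.666 -0.375  0.022  0.062] [ 0.664 -0.376] 304 [175. 128.  86.] [377. 313.]
top [ 0.777 -0.505  0.06   0.068] [ 0.776 -0.509] 337 [44. 31. 16.] [469. 350.]
top [ 0.451 -0.366  0.022  0.062] [ 0.451 -0.368] 368 [177. 177. 175.] [280. 343.]
pos [0.5536 0.0784 0.2485] yaw -85.2 q6 66.7 q1 28.1 w 0.0875 F [-0.2 -0.   1. ] t 7.9
  shift [-0.002  1.93   0.991] turn [-1.894  0.007  0.005] dyaw 85.2
```

Call:
send_rows(plan=[[[0,0.97,0.5],[0,0,0]],[[0,0.97,0.5],[0,0,0]],[[0,0.97,0.5],[0,0,0]],[[0,0.97,0.5],[0,0,0]],[[0,0.97,0.5],[0,0,0]]])

```text
time_s: 8.4
tcp_pos: [0.4896, -0.0745, 0.2482]
eef_rot: [9.2, 89.5, -166.2]
contact_force: [-0.1, 0.1, -0.6]
gripper_width: 0.0876
```

Call:
send_rows(plan=[[[0.15,0.97,0.5],[-1,0,0]],[[0.15,0.97,0.5],[-1,0,0]],[[0.25,0.97,0.5],[-1,0,0]],[[0.35,0.97,0.5],[-1,0,0]],[[0.35,0.97,0.5],[-1,0,0]]])

```text
time_s: 8.9
tcp_pos: [0.423, -0.2269, 0.1925]
eef_rot: [-44.7, 89.2, -179.3]
contact_force: [0.3, 0.6, 0.8]
gripper_width: 0.0877
```

Run:
```python
from h import *
p=r.capture("wrist"); carts(p); save(p,"w3")
go(.4295,-.2225,.055)
```

```text
top [ 0.626 -0.215  0.021  0.061] [ 0.621 -0.219] 1110 [ 79. 161. 105.] [438.  10.]
top [ 0.607 -0.303  0.022  0.061] [ 0.607 -0.302] 2290 [201. 204. 208.] [484. 105.]
top [ 0.431 -0.221  0.021  0.061] [ 0.431 -0.221] 1735 [158. 148. 139.] [261. 182.]
top [ 0.471 -0.362  0.011  0.06 ] [ 0.472 -0.361] 62 [141. 129. 114.] [394. 256.]
pos [ 0.4245 -0.2264  0.1939] yaw -44.1 q6 140.3 q1 -4.5 w 0.0877 F [-0.2  0.2  0.1] t 8.95
  shift [ 0.926  0.014 -0.05 ] turn [0.    0.012 0.011] dyaw 0.0
```

View pics/w3.png

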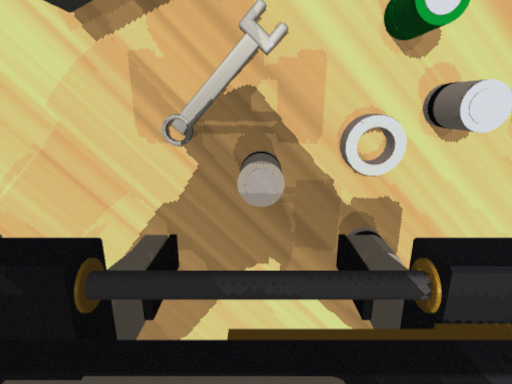

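Call:
send_rows(plan=[[[0.3,0.006,-0.056],[0,0,0]],[[0.6,0.006,-0.056],[0,0,0]],[[0.8,0.006,-0.056],[0,0.012,0.011]],[[0.955,0.006,-0.056],[0,0.012,0.011]],[[0.955,0.006,-0.056],[0,0.012,0.011]]])

```text
time_s: 9.45
tcp_pos: [0.4277, -0.22, 0.0476]
eef_rot: [-50.4, 89.7, 175.4]
contact_force: [-0.4, 0.6, 0.2]
gripper_width: 0.0877
```

Call:
send_rows(plan=[[[0,0,0],[0,0,0]],[[0,0,0],[0,0,0]],[[0,0,0],[0,0,0]],[[0,0,0],[0,0,0]],[[0,0,0],[0,0,0]]], jaw=-0.8, force=25)

```text
time_s: 9.95
tcp_pos: [0.4281, -0.22, 0.0483]
eef_rot: [-50.5, 89.7, 175.3]
contact_force: [0.1, -0.4, 0.0]
gripper_width: 0.0534
```

Call:
send_rows(plan=[[[0,0,0],[0,0,0]],[[0,0,0],[0,0,0]],[[-0.2,0,0],[0,0,0]],[[-0.5,0,0],[0,0,0]],[[-1,0,0],[0,0,0]]])

```text
time_s: 10.45
tcp_pos: [0.4274, -0.2199, 0.1737]
eef_rot: [-52.5, 89.5, 173.3]
contact_force: [2.4, -0.8, -2.3]
gripper_width: 0.0414
```

Run:
```python
from h import *
a=np.radians(160+72); P=np.array([.5553,.0783])+.07*np.array([np.cos(a),np.sin(a)]); print(P)
go(*P,.22,-38)
```

```text
[0.5122037  0.02313925]
pos [ 0.4274 -0.2199  0.1737] yaw -44.2 q6 139.5 q1 -3.7 w 0.0414 F [ 2.4 -0.8 -2.3] t 10.45
  shift [-0.312 -0.727 -1.554] turn [-0.138  0.006  0.009] dyaw 6.2
```

Call:
send_rows(plan=[[[-0.31,-0.1,-0.2],[0,0,0]],[[-0.31,-0.363,-0.777],[0,0,0]],[[-0.31,-0.363,-0.777],[0,0,0]],[[-0.31,-0.363,-0.777],[0,0,0]],[[-0.31,-0.363,-0.777],[0,0,0]]])

```text
time_s: 10.95
tcp_pos: [0.47, -0.0972, 0.2198]
eef_rot: [-53.5, 89.5, 172.5]
contact_force: [0.4, -0.2, -1.1]
gripper_width: 0.0415
```

Call:
send_rows(plan=[[[0,-0.363,-0.777],[0,0,0]],[[0,-0.363,-0.777],[-0.138,0,0]],[[0,-0.363,-0.777],[-0.138,0.006,0.009]],[[0,-0.363,-0.777],[-0.138,0.006,0.009]],[[0,-0.363,-0.777],[-0.138,0.006,0.009]]])

```text
time_s: 11.45
tcp_pos: [0.5114, 0.0238, 0.2189]
eef_rot: [-34.1, 89.9, -162.0]
contact_force: [-0.2, -0.8, -1.0]
gripper_width: 0.042
```

Run:
```python
from h import *
go(.5122,.0231,.132,-38)
p=r.capture("wrist"); save(p,"w4")
```

```text
pos [0.5114 0.0238 0.2189] yaw -37.9 q6 117.5 q1 24.7 w 0.042 F [-0.2 -0.8 -1. ] t 11.45
  shift [ 0.579  0.008 -0.   ] turn [0.003 0.002 0.001] dyaw -0.1
```

View pics/w4.png

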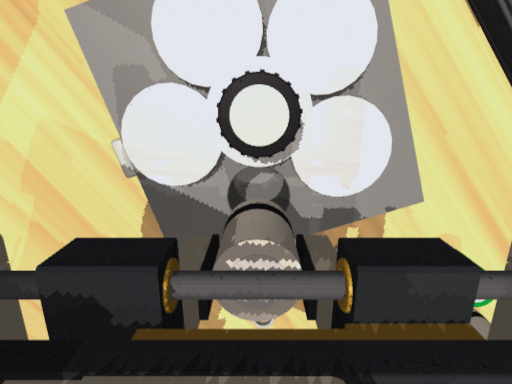

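Call:
send_rows(plan=[[[0.15,0.008,0],[0,0,0]],[[0.3,0.008,0],[0,0,0]],[[0.42,0.008,0],[0,0,0]],[[0.52,0.008,0],[0,0,0]],[[0.58,0.008,0],[0,0,0]]])

```text
time_s: 12.0
tcp_pos: [0.511, 0.0208, 0.1308]
eef_rot: [-34.3, 89.8, -162.4]
contact_force: [-0.1, 0.1, -1.4]
gripper_width: 0.0415
```

Run:
```python
from h import *
go(.5122,.0231,.132,-38)
```

```text
pos [0.511  0.0208 0.1308] yaw -38.0 q6 117.6 q1 24.3 w 0.0415 F [-0.1  0.1 -1.4] t 12.0
  shift [-0.008 -0.003 -0.017] turn [-0.001  0.004  0.003] dyaw 0.0
```

Call:
send_rows(plan=[[[0,-0.003,-0.015],[0,0,0]],[[0,-0.003,-0.015],[0,0,0]],[[0,-0.003,-0.015],[0,0,0]],[[0,-0.003,-0.015],[0,0,0]],[[0,-0.003,-0.015],[0,0,0]]])

```text
time_s: 12.5
tcp_pos: [0.5124, 0.023, 0.1314]
eef_rot: [-35.8, 89.9, -163.8]
contact_force: [-0.6, 0.6, -1.7]
gripper_width: 0.0415
```

Call:
send_rows(plan=[[[0,0,0],[0,0,0]],[[0,0,0],[0,0,0]],[[0,0,0],[0,0,0]],[[0,0,0],[0,0,0]],[[0,0,0],[0,0,0]]], jaw=0.4)

```text
time_s: 13.0
tcp_pos: [0.5124, 0.023, 0.1314]
eef_rot: [-35.8, 89.9, -163.8]
contact_force: [0.6, 0.1, -1.0]
gripper_width: 0.0613
```

Call:
send_rows(plan=[[[-0.2,0,0],[0,0,0]],[[-0.5,0,0],[0,0,0]],[[-0.76,0,0],[0,0,0]],[[-0.76,0,0],[0,0,0]],[[-0.76,0,0],[0,0,0]]])

```text
time_s: 13.5
tcp_pos: [0.5129, 0.0233, 0.2463]
eef_rot: [-101.3, 90.0, 130.7]
contact_force: [-0.2, 0.2, -1.0]
gripper_width: 0.0616
```

Run:
```python
from h import *
p=r.capture("wrist"); lid(p); w=world(p); z=w[...,2]
m=np.hypot(w[...,0]-.5122,w[...,1]-.0231)<.016; print("pocket z pct",np.nanpercentile(z[m],[5,25,50,75,95]).round(3),m.sum())
save(p,"w5")
carts(r.capture("side"))
go(.5553,.0783,.245,-140)
```

```text
cap ((0.5557214021682739, 0.07900020480155945), 0.02843191847205162) ztop 0.1499 [0.5562 0.0798 0.1498]
petal frac by ang(-174..174/12) [ 6  0  0  0  0  0  0  6 10 10 10 10  7  5 10 10 10 10  7  6 10 10 10 10
  6  6 10 10 10 10] petal z 0.1075
gap dir -132.3 0.55 lid deg 67.7
pocket z pct [0.087 0.087 0.088 0.088 0.089] 814
top [ 0.63  -0.214  0.023  0.062] [ 0.627 -0.216] 210 [112. 146. 103.] [323. 262.]
top [ 0.606 -0.305  0.022  0.062] [ 0.605 -0.306] 263 [176. 178. 169.] [335. 295.]
top [ 0.665 -0.376  0.022  0.063] [ 0.664 -0.376] 303 [178. 131.  88.] [377. 313.]
top [ 0.775 -0.506  0.059  0.068] [ 0.776 -0.51 ] 328 [45. 31. 16.] [469. 350.]
top [ 0.451 -0.367  0.022  0.063] [ 0.45  -0.368] 363 [179. 179. 177.] [280. 343.]
pos [0.512  0.023  0.2445] yaw -38.0 q6 117.5 q1 24.5 w 0.0615 F [-0.3 -0.5 -0.7] t 13.6
  shift [-0.005  0.    -0.468] turn [-1.734e+00  1.000e-03  6.000e-03] dyaw 78.0
```

View pics/w5.png

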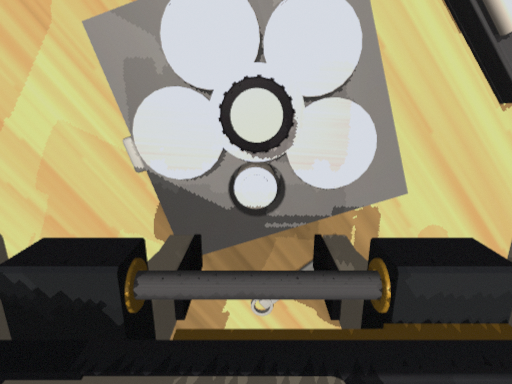

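Call:
send_rows(plan=[[[0,0,-0.468],[0.2,0,0]],[[0,0,-0.468],[0.4,0,0]],[[0,0,-0.468],[0.6,0,0]],[[0,0,-0.468],[0.8,0,0]],[[0,0,-0.468],[0.95,0,0]]], jaw=1)

```text
time_s: 14.1
tcp_pos: [0.5547, 0.0783, 0.2423]
eef_rot: [9.7, 89.6, -161.4]
contact_force: [-0.5, -0.8, -0.2]
gripper_width: 0.0871
```

Call:
send_rows(plan=[[[0.3,0,0],[0.2,0,0]],[[0.3,0,0],[0.4,0,0]],[[0.3,0,0],[0.6,0,0]],[[0.3,0,0],[0.8,0,0]],[[0.3,0,0],[0.95,0,0]]])

```text
time_s: 14.6
tcp_pos: [0.5535, 0.0778, 0.1954]
eef_rot: [54.7, 89.4, -159.4]
contact_force: [-0.4, 0.2, -0.4]
gripper_width: 0.0881
```

Run:
```python
from h import *
go(.5555,.0785,.137)
```

```text
pos [0.5535 0.0778 0.1954] yaw -124.1 q6 27.9 q1 28.0 w 0.0881 F [-0.4  0.2 -0.4] t 14.6
  shift [ 0.389 -0.015 -0.011] turn [-0.     0.008 -0.011] dyaw 0.0
```

Call:
send_rows(plan=[[[0.15,-0.015,-0.011],[0,0.008,-0.011]],[[0.3,-0.015,-0.011],[0,0.008,-0.011]],[[0.389,-0.015,-0.011],[0,0.008,-0.011]],[[0.389,-0.015,-0.011],[0,0.008,-0.011]],[[0.389,-0.015,-0.011],[0,0.008,-0.011]]])

```text
time_s: 15.1
tcp_pos: [0.5553, 0.0782, 0.1363]
eef_rot: [69.4, 89.9, -144.7]
contact_force: [0.5, -0.3, -0.2]
gripper_width: 0.0872
```

Call:
send_rows(plan=[[[0,0,0],[0,0,0]],[[0,0,0],[0,0,0]],[[0,0,0],[0,0,0]],[[0,0,0],[0,0,0]],[[0,0,0],[0,0,0]]], jaw=-0.5, force=45)

```text
time_s: 15.6
tcp_pos: [0.5555, 0.0784, 0.1367]
eef_rot: [73.1, 89.9, -141.0]
contact_force: [1.7, 2.7, 0.8]
gripper_width: 0.0535
```

Call:
send_rows(plan=[[[0,0,0],[0,0,0]],[[0.02,0,0],[0,0,0]],[[0.04,0,0],[0,0,0]],[[0.049,0,0],[0,0,0]],[[0.049,0,0],[0,0,0]]])

```text
time_s: 16.1
tcp_pos: [0.5555, 0.0784, 0.1302]
eef_rot: [91.6, 89.9, -122.5]
contact_force: [-4.1, 0.8, 10.3]
gripper_width: 0.0534
```

Run:
```python
from h import *
go(.5555,.0785,.130)
```

```text
pos [0.5555 0.0784 0.1302] yaw -124.1 q6 27.8 q1 28.0 w 0.0534 F [-4.1  0.8 10.3] t 16.1
  shift [ 0.002 -0.     0.001] turn [ 0.    -0.    -0.002] dyaw 0.0
```

Call:
send_rows(plan=[[[0.002,0,0],[-0.16,0,0]],[[0.003,0,0],[-0.32,0,0]],[[0.003,0,0],[-0.48,0,0]],[[0.003,0,0],[-0.64,0,0]],[[0.003,0,0],[-0.8,0,0]]])

```text
time_s: 16.6
tcp_pos: [0.5556, 0.0786, 0.1309]
eef_rot: [96.6, 90.0, -81.2]
contact_force: [-4.5, 1.5, 10.1]
gripper_width: 0.0535
```

Call:
send_rows(plan=[[[0.003,0,-0.003],[-0.16,0,0]],[[0.003,0,-0.003],[-0.32,0,0]],[[0.003,0,-0.003],[-0.48,0,0]],[[0.003,0,-0.003],[-0.64,0,0]],[[0.003,0,-0.003],[-0.8,0,0]]])

```text
time_s: 17.1
tcp_pos: [0.5557, 0.0787, 0.1313]
eef_rot: [44.5, 90.0, -97.0]
contact_force: [-5.6, 3.6, 9.8]
gripper_width: 0.0534
```

Call:
send_rows(plan=[[[-0.02,0,0],[0,0,0]],[[-0.045,0,0],[0,0,0]],[[-0.045,0,0],[0,0,0]],[[-0.045,0,0],[0,0,0]],[[-0.045,0,0],[0,0,0]]])

```text
time_s: 17.6
tcp_pos: [0.5554, 0.0787, 0.1369]
eef_rot: [-3.9, 89.9, -145.4]
contact_force: [6.3, 0.6, -14.2]
gripper_width: 0.0532
```

Call:
send_rows(plan=[[[0,0,0],[0,0,0]],[[0,0,0],[0,0,0]],[[0,0,0],[0,0,0]],[[0,0,0],[0,0,0]],[[0,0,0],[0,0,0]]], jaw=1)

```text
time_s: 18.1
tcp_pos: [0.5555, 0.0787, 0.1373]
eef_rot: [5.1, 89.9, -136.4]
contact_force: [-0.7, 0.9, 0.1]
gripper_width: 0.0855
```

Call:
send_rows(plan=[[[-0.2,0,0],[0,0,0]],[[-0.5,0,0],[0,0,0]],[[-0.76,0,0],[0,0,0]],[[-0.76,0,0],[0,0,0]],[[-0.76,0,0],[0,0,0]]])

```text
time_s: 18.6
tcp_pos: [0.5559, 0.079, 0.2527]
eef_rot: [167.4, 89.9, 25.9]
contact_force: [-0.1, -0.6, -0.9]
gripper_width: 0.0877
```

Run:
```python
from h import *
p=r.capture("wrist"); lid(p); carts(r.capture("side"))
go(.4515,-.367,.19,-146)
```

```text
cap ((0.5558601021766663, 0.07915153354406357), 0.028515614569187164) ztop 0.1498 [0.5576 0.0803 0.1496]
petal frac by ang(-174..174/12) [ 8  6 10 10 10 10  7  0  0  0  0  0  0  6 10 10 10 10  7  5 10 10 10 10
  8  5 10 10 10 10] petal z 0.1074
gap dir -61.6 0.6 lid deg 138.4
top [ 0.629 -0.214  0.024  0.062] [ 0.627 -0.215] 208 [111. 144. 101.] [323. 262.]
top [ 0.607 -0.305  0.023  0.062] [ 0.605 -0.306] 268 [175. 176. 168.] [335. 295.]
top [ 0.665 -0.375  0.023  0.062] [ 0.664 -0.376] 307 [176. 129.  88.] [377. 313.]
top [ 0.776 -0.506  0.059  0.068] [ 0.776 -0.509] 325 [44. 31. 16.] [469. 350.]
top [ 0.451 -0.367  0.022  0.063] [ 0.451 -0.368] 367 [176. 176. 174.] [280. 344.]
pos [0.555  0.0787 0.2506] yaw -51.5 q6 100.4 q1 28.1 w 0.088 F [ 1.1  0.8 -0.1] t 18.7
  shift [0.408 1.896 2.389] turn [-1.9e+00  1.0e-03  2.0e-03] dyaw 85.5
```

Call:
send_rows(plan=[[[0,0.632,0.796],[0,0,0]],[[0,0.632,0.796],[0,0,0]],[[0,0.632,0.796],[0,0,0]],[[0,0.632,0.796],[0,0,0]],[[0,0.632,0.796],[0,0,0]]])

```text
time_s: 19.2
tcp_pos: [0.5198, -0.0712, 0.2499]
eef_rot: [-21.4, 89.8, -163.0]
contact_force: [-0.6, 0.0, -1.0]
gripper_width: 0.0877
```

Call:
send_rows(plan=[[[0,0.632,0.796],[0.95,0,0]],[[0,0.632,0.796],[0.95,0,0]],[[0,0.632,0.796],[0.95,0,0]],[[0,0.632,0.796],[0.95,0,0]],[[0,0.632,0.796],[0.95,0,0]]])

```text
time_s: 19.7
tcp_pos: [0.4848, -0.2203, 0.2491]
eef_rot: [14.0, 89.7, -170.9]
contact_force: [0.2, -0.0, -0.7]
gripper_width: 0.0876
```

Run:
```python
from h import *
go(.452,-.3665,.16,-145)
```

```text
pos [ 0.4848 -0.2203  0.2491] yaw -94.9 q6 88.4 q1 -3.3 w 0.0876 F [ 0.2 -0.  -0.7] t 19.7
  shift [0.596 0.989 0.132] turn [ 1.114  0.005 -0.004] dyaw -50.1
```

Call:
send_rows(plan=[[[0.1,0.989,0.132],[0.95,0,0]],[[0.2,0.989,0.132],[0.95,0,0]],[[0.4,0.989,0.132],[0.95,0,0]],[[0.4,0.989,0.132],[0.95,0,0]],[[0.4,0.989,0.132],[0.95,0,0]]])

```text
time_s: 20.2
tcp_pos: [0.451, -0.3668, 0.1856]
eef_rot: [39.1, 89.4, 171.2]
contact_force: [0.5, 1.1, -0.4]
gripper_width: 0.0875
```

Run:
```python
from h import *
carts(r.capture("wrist"))
go(.452,-.366,.048)
```

```text
top [ 0.665 -0.372  0.022  0.061] [ 0.659 -0.367] 1483 [209. 155.  94.] [49. 13.]
top [ 0.607 -0.304  0.022  0.061] [ 0.607 -0.305] 2252 [211. 214. 220.] [ 64. 126.]
top [ 0.619 -0.219  0.017  0.06 ] [ 0.615 -0.223] 339 [ 10. 109.  37.] [  5. 191.]
top [ 0.452 -0.366  0.021  0.061] [ 0.453 -0.366] 1773 [119. 111. 104.] [255. 194.]
pos [ 0.4517 -0.3663  0.1868] yaw -138.3 q6 61.3 q1 -19.7 w 0.0874 F [ 0.4 -0.2  0.5] t 20.25
  shift [ 0.925 -0.009 -0.006] turn [-0.     0.009 -0.008] dyaw 0.0
```

Call:
send_rows(plan=[[[0.3,-0.009,-0.006],[0,0,0]],[[0.6,-0.009,-0.006],[0,0.009,-0.008]],[[0.8,-0.009,-0.006],[0,0.009,-0.008]],[[0.925,-0.009,-0.006],[0,0.009,-0.008]],[[0.925,-0.009,-0.006],[0,0.009,-0.008]]])

```text
time_s: 20.75
tcp_pos: [0.451, -0.3641, 0.045]
eef_rot: [26.7, 89.7, 158.6]
contact_force: [-0.4, 0.3, 0.1]
gripper_width: 0.0878
```

Call:
send_rows(plan=[[[0,0,0],[0,0,0]],[[0,0,0],[0,0,0]],[[0,0,0],[0,0,0]],[[0,0,0],[0,0,0]],[[0,0,0],[0,0,0]]], jaw=-0.8, force=25)

```text
time_s: 21.25
tcp_pos: [0.4513, -0.3643, 0.0457]
eef_rot: [26.3, 89.7, 158.2]
contact_force: [-0.1, -0.4, 0.1]
gripper_width: 0.0535
```

Call:
send_rows(plan=[[[0,0,0],[0,0,0]],[[0,0,0],[0,0,0]],[[-0.2,0,0],[0,0,0]],[[-0.5,0,0],[0,0,0]],[[-1,0,0],[0,0,0]]])

```text
time_s: 21.75
tcp_pos: [0.4506, -0.364, 0.1707]
eef_rot: [24.7, 89.5, 156.6]
contact_force: [1.2, -0.9, -2.3]
gripper_width: 0.0416
```

Run:
```python
from h import *
a=np.radians(160+144); P=np.array([.5555,.0785])+.07*np.array([np.cos(a),np.sin(a)]); print(P)
go(*P,.22,-146)
```

```text
[0.5946435  0.02046737]
pos [ 0.4506 -0.364   0.1707] yaw -138.1 q6 61.5 q1 -19.6 w 0.0416 F [ 1.2 -0.9 -2.3] t 21.75
  shift [-0.328 -2.425  1.269] turn [ 0.176  0.009 -0.005] dyaw -7.9
```

Call:
send_rows(plan=[[[-0.33,-0.3,0.15],[0,0,0]],[[-0.33,-0.81,0.423],[0,0,0]],[[-0.33,-0.81,0.423],[0,0,0]],[[-0.33,-0.81,0.423],[0,0,0]],[[-0.33,-0.81,0.423],[0,0,0]]])

```text
time_s: 22.25
tcp_pos: [0.4993, -0.2344, 0.2203]
eef_rot: [22.1, 89.5, 154.2]
contact_force: [1.1, 0.3, -1.6]
gripper_width: 0.0419
```

Call:
send_rows(plan=[[[0,-0.81,0.423],[0,0,0]],[[0,-0.81,0.423],[0,0,0]],[[0,-0.81,0.423],[0,0,0]],[[0,-0.81,0.423],[0,0,0]],[[0,-0.81,0.423],[0,0,0]]])

```text
time_s: 22.75
tcp_pos: [0.5467, -0.1062, 0.2196]
eef_rot: [27.8, 89.4, 159.9]
contact_force: [-0.6, -0.7, -2.1]
gripper_width: 0.0414
```

Call:
send_rows(plan=[[[0,-0.81,0.423],[0,0,0]],[[0,-0.81,0.423],[0.176,0.009,-0.005]],[[0,-0.81,0.423],[0.176,0.009,-0.005]],[[0,-0.81,0.423],[0.176,0.009,-0.005]],[[0,-0.81,0.423],[0.176,0.009,-0.005]]])

```text
time_s: 23.25
tcp_pos: [0.5941, 0.0213, 0.2188]
eef_rot: [63.6, 89.8, -172.3]
contact_force: [-0.4, 0.3, -2.1]
gripper_width: 0.0416
```

Run:
```python
from h import *
go(.5946,.0205,.131,-146)
```

```text
pos [0.5941 0.0213 0.2188] yaw -145.9 q6 13.3 q1 20.8 w 0.0416 F [-0.4  0.3 -2.1] t 23.25
  shift [ 0.585 -0.002 -0.007] turn [ 0.003  0.002 -0.004] dyaw -0.1
```

Call:
send_rows(plan=[[[0.15,-0.002,-0.007],[0,0,0]],[[0.3,-0.002,-0.007],[0,0.002,-0.004]],[[0.3,-0.002,-0.007],[0,0.002,-0.004]],[[0.38,-0.002,-0.007],[0,0.002,-0.004]],[[0.38,-0.002,-0.007],[0,0.002,-0.004]]])

```text
time_s: 23.75
tcp_pos: [0.5942, 0.0196, 0.1611]
eef_rot: [62.1, 89.9, -173.8]
contact_force: [-0.6, -0.7, -2.8]
gripper_width: 0.0415
```

Run:
```python
from h import *
go(.5946,.0205,.131,-146)
```

```text
pos [0.5942 0.0196 0.1611] yaw -145.9 q6 13.4 q1 20.7 w 0.0415 F [-0.6 -0.7 -2.8] t 23.75
  shift [ 0.201 -0.006  0.004] turn [ 0.001  0.001 -0.001] dyaw -0.1
```

Call:
send_rows(plan=[[[0.07,-0.006,0.004],[0,0,0]],[[0.14,-0.006,0.004],[0,0,0]],[[0.2,-0.006,0.004],[0,0,0]],[[0.2,-0.006,0.004],[0,0,0]],[[0.2,-0.006,0.004],[0,0,0]]])

```text
time_s: 24.25
tcp_pos: [0.5946, 0.0206, 0.1308]
eef_rot: [75.1, 89.9, -160.8]
contact_force: [0.3, 0.3, -1.9]
gripper_width: 0.0417
```

Call:
send_rows(plan=[[[0,0,0],[0,0,0]],[[0,0,0],[0,0,0]],[[0,0,0],[0,0,0]],[[0,0,0],[0,0,0]],[[0,0,0],[0,0,0]]], jaw=0.4)

```text
time_s: 24.75
tcp_pos: [0.5947, 0.0206, 0.1311]
eef_rot: [76.8, 89.9, -159.1]
contact_force: [-0.4, -0.2, -0.1]
gripper_width: 0.0614
```

Call:
send_rows(plan=[[[-0.2,0,0],[0,0,0]],[[-0.5,0,0],[0,0,0]],[[-0.76,0,0],[0,0,0]],[[-0.76,0,0],[0,0,0]],[[-0.76,0,0],[0,0,0]]])

```text
time_s: 25.25
tcp_pos: [0.5952, 0.0209, 0.2463]
eef_rot: [-94.7, 89.9, 29.4]
contact_force: [-0.7, -0.0, -0.2]
gripper_width: 0.0613
```

Run:
```python
from h import *
p=r.capture("wrist"); lid(p); w=world(p); z=w[...,2]
m=np.hypot(w[...,0]-.5946,w[...,1]-.0205)<.016; print("pocket z pct",np.nanpercentile(z[m],[5,25,50,75,95]).round(3),m.sum())
save(p,"w6")
carts(r.capture("side"))
go(.5555,.0785,.2)
```

```text
cap ((0.5559731125831604, 0.07747945934534073), 0.028026718646287918) ztop 0.1494 [0.5585 0.0737 0.1488]
petal frac by ang(-174..174/12) [10 10 10 10 10 10  6  0  0  0  0  0  0  5 10 10 10 10 10  0 10 10 10 10
  9  6 10 10 10 10] petal z 0.1075
gap dir -59.6 0.86 lid deg 140.4
pocket z pct [0.087 0.088 0.088 0.089 0.089] 818
top [ 0.628 -0.215  0.022  0.062] [ 0.627 -0.215] 213 [108. 137.  97.] [323. 262.]
top [ 0.606 -0.305  0.022  0.062] [ 0.605 -0.306] 265 [177. 178. 170.] [335. 295.]
top [ 0.666 -0.374  0.022  0.063] [ 0.664 -0.376] 304 [177. 131.  88.] [377. 313.]
top [ 0.777 -0.505  0.059  0.068] [ 0.776 -0.509] 339 [45. 31. 16.] [469. 350.]
pos [0.5942 0.0206 0.2442] yaw -145.9 q6 13.3 q1 20.8 w 0.0615 F [-0.1  0.3  0.2] t 25.35
  shift [ 0.295 -0.003  0.464] turn [-0.     0.001 -0.003] dyaw 0.0
```

View pics/w6.png

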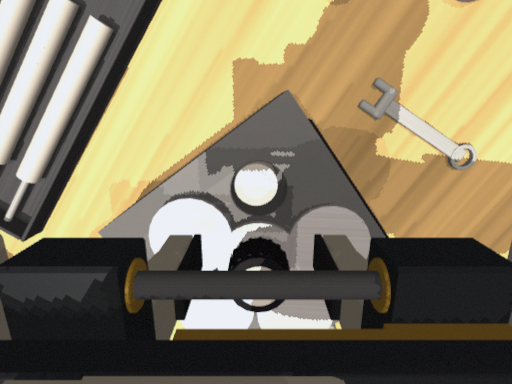

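Call:
send_rows(plan=[[[0,-0.003,0.464],[0,0,0]],[[0.1,-0.003,0.464],[0,0,0]],[[0.3,-0.003,0.464],[0,0,0]],[[0.3,-0.003,0.464],[0,0,0]],[[0.3,-0.003,0.464],[0,0,0]]], jaw=1)

```text
time_s: 25.85
tcp_pos: [0.5551, 0.0781, 0.1986]
eef_rot: [80.2, 89.7, -155.7]
contact_force: [1.0, -0.0, 0.2]
gripper_width: 0.087
```

Run:
```python
from h import *
go(.5555,.0785,.1368)
```

```text
pos [0.5551 0.0781 0.1986] yaw -145.9 q6 6.1 q1 28.0 w 0.087 F [ 1.  -0.   0.2] t 25.85
  shift [ 0.412 -0.006  0.001] turn [-0.     0.001 -0.007] dyaw 0.0
```

Call:
send_rows(plan=[[[0.15,-0.006,0.001],[0,0.001,-0.007]],[[0.3,-0.006,0.001],[0,0.001,-0.007]],[[0.412,-0.006,0.001],[0,0.001,-0.007]],[[0.412,-0.006,0.001],[0,0.001,-0.007]],[[0.412,-0.006,0.001],[0,0.001,-0.007]]])

```text
time_s: 26.35
tcp_pos: [0.5564, 0.0784, 0.1378]
eef_rot: [-124.2, 89.9, -0.1]
contact_force: [-0.3, 0.0, 0.8]
gripper_width: 0.0875
```

Call:
send_rows(plan=[[[0,0,0],[0,0,0]],[[0,0,0],[0,0,0]],[[0,0,0],[0,0,0]],[[0,0,0],[0,0,0]],[[0,0,0],[0,0,0]]], jaw=-0.5, force=45)

```text
time_s: 26.85
tcp_pos: [0.5558, 0.078, 0.138]
eef_rot: [137.6, 90.0, -98.3]
contact_force: [-5.3, -4.2, 4.0]
gripper_width: 0.0535
```

Call:
send_rows(plan=[[[0,0,0],[0,0,0]],[[0.02,0,0],[0,0,0]],[[0.04,0,0],[0,0,0]],[[0.049,0,0],[0,0,0]],[[0.049,0,0],[0,0,0]]])

```text
time_s: 27.35
tcp_pos: [0.5559, 0.0779, 0.1314]
eef_rot: [163.2, 89.9, -72.7]
contact_force: [-5.0, -0.1, 9.8]
gripper_width: 0.0534
```

Call:
send_rows(plan=[[[0.002,0,0],[-0.16,0,0]],[[0.003,0,0],[-0.32,0,0]],[[0.003,0,0],[-0.48,0,0]],[[0.003,0,0],[-0.64,0,0]],[[0.003,0,0],[-0.8,0,0]]])

```text
time_s: 27.85
tcp_pos: [0.5562, 0.0783, 0.132]
eef_rot: [-167.5, 89.9, -7.1]
contact_force: [-3.8, 1.4, 9.9]
gripper_width: 0.0533
```

Call:
send_rows(plan=[[[0.003,0,-0.003],[-0.16,0,0]],[[0.003,0,-0.003],[-0.32,0,0]],[[0.003,0,-0.003],[-0.48,0,0]],[[0.003,0,-0.003],[-0.64,0,0]],[[0.003,0,-0.003],[-0.8,0,0]]])

```text
time_s: 28.35
tcp_pos: [0.5562, 0.0788, 0.1323]
eef_rot: [-168.4, 89.9, 28.3]
contact_force: [-6.7, 4.1, 10.0]
gripper_width: 0.0532
```

Call:
send_rows(plan=[[[-0.02,0,0],[0,0,0]],[[-0.04,0,0],[0,0,0]],[[-0.04,0,0],[0,0,0]],[[-0.04,0,0],[0,0,0]],[[-0.04,0,0],[0,0,0]]])

```text
time_s: 28.85
tcp_pos: [0.5561, 0.0789, 0.1382]
eef_rot: [-162.8, 89.9, 33.9]
contact_force: [-1.8, 1.1, 1.9]
gripper_width: 0.0535
```

Call:
send_rows(plan=[[[0,0,0],[0,0,0]],[[0,0,0],[0,0,0]],[[0,0,0],[0,0,0]],[[0,0,0],[0,0,0]],[[0,0,0],[0,0,0]]], jaw=1)

```text
time_s: 29.35
tcp_pos: [0.5562, 0.0789, 0.1382]
eef_rot: [-164.9, 89.9, 31.8]
contact_force: [0.3, -0.8, 0.2]
gripper_width: 0.0857
```

Call:
send_rows(plan=[[[-0.2,0,0],[0,0,0]],[[-0.5,0,0],[0,0,0]],[[-0.76,0,0],[0,0,0]],[[-0.76,0,0],[0,0,0]],[[-0.76,0,0],[0,0,0]]])

```text
time_s: 29.85
tcp_pos: [0.5563, 0.0791, 0.2533]
eef_rot: [-164.3, 89.8, 32.4]
contact_force: [0.7, -0.4, -0.6]
gripper_width: 0.0877
```

Run:
```python
from h import *
p=r.capture("wrist"); lid(p); carts(r.capture("side"))
go(.607,-.3045,.19,-74)
```

```text
cap ((0.5560261607170105, 0.07875219732522964), 0.028421418741345406) ztop 0.1499 [0.5578 0.0795 0.1497]
petal frac by ang(-174..174/12) [ 9  6 10 10 10 10  7  6 10 10 10 10  7  0  0  0  0  0  0  4 10 10 10 10
  8  5 10 10 10 10] petal z 0.1074
gap dir 13.4 0.72 lid deg 213.4
top [ 0.628 -0.214  0.022  0.062] [ 0.627 -0.216] 214 [111. 144. 101.] [323. 262.]
top [ 0.606 -0.305  0.023  0.062] [ 0.605 -0.306] 269 [174. 176. 167.] [335. 295.]
top [ 0.666 -0.375  0.023  0.062] [ 0.664 -0.376] 303 [175. 128.  87.] [377. 313.]
top [ 0.776 -0.506  0.06   0.068] [ 0.776 -0.509] 323 [44. 31. 16.] [469. 350.]
pos [0.5554 0.0786 0.2513] yaw -73.3 q6 78.7 q1 28.0 w 0.0879 F [-0.4 -0.9  0.1] t 29.95
  shift [0.408 2.545 0.405] turn [ 0.016 -0.     0.001] dyaw -0.7
```

Call:
send_rows(plan=[[[0,0.848,0.135],[0,0,0]],[[0,0.848,0.135],[0,0,0]],[[0,0.848,0.135],[0,0,0]],[[0,0.848,0.135],[0,0,0]],[[0,0.848,0.135],[0,0,0]]], jaw=0.6)

```text
time_s: 30.45
tcp_pos: [0.5721, -0.0497, 0.2499]
eef_rot: [-21.2, 89.9, 175.4]
contact_force: [0.3, 0.8, -0.1]
gripper_width: 0.0705
```

Call:
send_rows(plan=[[[0,0.848,0.135],[0,0,0]],[[0,0.848,0.135],[0,0,0]],[[0,0.848,0.135],[0,0,0]],[[0,0.848,0.135],[0,0,0]],[[0,0.848,0.135],[0,0,0]]])

```text
time_s: 30.95
tcp_pos: [0.5888, -0.1771, 0.2489]
eef_rot: [-23.5, 89.8, 173.0]
contact_force: [-0.6, 0.2, -0.2]
gripper_width: 0.07
```

Call:
send_rows(plan=[[[0.1,0.848,0.135],[0,0,0]],[[0.2,0.848,0.135],[0,0,0]],[[0.4,0.848,0.135],[0,0,0]],[[0.4,0.848,0.135],[0,0,0]],[[0.4,0.848,0.135],[0,0,0]]])

```text
time_s: 31.45
tcp_pos: [0.6051, -0.3037, 0.1873]
eef_rot: [-25.4, 89.6, 171.1]
contact_force: [-0.6, 0.0, 1.3]
gripper_width: 0.07
```

Run:
```python
from h import *
p=r.capture("wrist"); carts(p); save(p,"w7")
go(.607,-.3045,.049,-74)
```

```text
top [ 0.787 -0.449  0.014  0.062] [ 0.781 -0.445] 359 [81. 59. 34.] [505.  32.]
top [ 0.63  -0.213  0.021  0.061] [ 0.63  -0.213] 2045 [ 69. 104.  72.] [162. 138.]
top [ 0.667 -0.373  0.021  0.061] [ 0.668 -0.373] 2005 [211. 158.  99.] [358. 150.]
top [ 0.608 -0.304  0.021  0.061] [ 0.609 -0.304] 1759 [145. 136. 127.] [259. 192.]
pos [ 0.6059 -0.3034  0.189 ] yaw -73.4 q6 116.8 q1 -10.1 w 0.0701 F [ 0.5 -0.4  0.7] t 31.5
  shift [ 0.933  0.01  -0.008] turn [0.014 0.005 0.002] dyaw -0.6
```

View pics/w7.png

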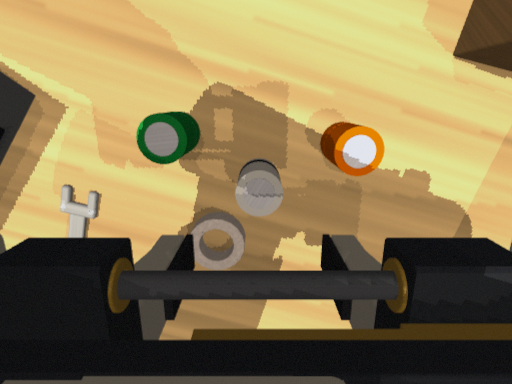

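Call:
send_rows(plan=[[[0.3,0.008,-0.014],[0,0,0]],[[0.6,0.008,-0.014],[0,0.005,0.002]],[[0.8,0.008,-0.014],[0,0.005,0.002]],[[0.933,0.008,-0.014],[0,0.005,0.002]],[[0.933,0.008,-0.014],[0,0.005,0.002]]])

```text
time_s: 32.0
tcp_pos: [0.6073, -0.3017, 0.0478]
eef_rot: [-31.6, 89.9, 165.1]
contact_force: [-0.3, 0.3, 0.5]
gripper_width: 0.0698
```

Call:
send_rows(plan=[[[0,0,0],[0,0,0]],[[0,0,0],[0,0,0]],[[0,0,0],[0,0,0]],[[0,0,0],[0,0,0]],[[0,0,0],[0,0,0]]], jaw=-0.8, force=25)

```text
time_s: 32.5
tcp_pos: [0.6081, -0.3019, 0.0493]
eef_rot: [-7.1, 90.0, -170.3]
contact_force: [-0.4, 2.0, 6.3]
gripper_width: 0.0411
```

Call:
send_rows(plan=[[[0,0,0],[0,0,0]],[[0,0,0],[0,0,0]],[[-0.2,0,0],[0,0,0]],[[-0.5,0,0],[0,0,0]],[[-1,0,0],[0,0,0]]])

```text
time_s: 33.0
tcp_pos: [0.6068, -0.3016, 0.1735]
eef_rot: [-31.5, 89.7, 165.2]
contact_force: [0.6, -0.5, -0.8]
gripper_width: 0.0414
```

Run:
```python
from h import *
a=np.radians(160+216); P=np.array([.5555,.0785])+.07*np.array([np.cos(a),np.sin(a)]); print(P)
go(*P,.23,-74)
```

```text
[0.62278832 0.09779461]
pos [ 0.6068 -0.3016  0.1735] yaw -73.3 q6 116.8 q1 -10.0 w 0.0414 F [ 0.6 -0.5 -0.8] t 33.0
  shift [-0.374 -2.52  -0.868] turn [0.017 0.005 0.003] dyaw -0.7
```

Call:
send_rows(plan=[[[-0.374,-0.3,-0.1],[0,0,0]],[[-0.374,-0.84,-0.29],[0,0,0]],[[-0.374,-0.84,-0.29],[0,0,0]],[[-0.374,-0.84,-0.29],[0,0,0]],[[-0.374,-0.84,-0.29],[0,0,0]]])

```text
time_s: 33.5
tcp_pos: [0.6124, -0.167, 0.2299]
eef_rot: [-34.9, 89.7, 162.0]
contact_force: [-0.6, 0.3, -1.3]
gripper_width: 0.0417
```

Call:
send_rows(plan=[[[0,-0.84,-0.29],[0,0,0]],[[0,-0.84,-0.29],[0,0,0]],[[0,-0.84,-0.29],[0,0,0]],[[0,-0.84,-0.29],[0,0,0]],[[0,-0.84,-0.29],[0,0,0]]])

```text
time_s: 34.0
tcp_pos: [0.6172, -0.0341, 0.2292]
eef_rot: [-26.7, 89.7, 170.2]
contact_force: [0.3, -1.0, -1.0]
gripper_width: 0.0417
```

Call:
send_rows(plan=[[[0,-0.84,-0.29],[0,0,0]],[[0,-0.84,-0.29],[0.017,0.005,0.003]],[[0,-0.84,-0.29],[0.017,0.005,0.003]],[[0,-0.84,-0.29],[0.017,0.005,0.003]],[[0,-0.84,-0.29],[0.017,0.005,0.003]]])

```text
time_s: 34.5
tcp_pos: [0.6221, 0.0981, 0.2287]
eef_rot: [1.2, 89.8, -162.7]
contact_force: [0.9, -0.9, -1.3]
gripper_width: 0.0415
```

Run:
```python
from h import *
go(.6228,.0978,.161,-74)
```

```text
pos [0.6221 0.0981 0.2287] yaw -73.9 q6 79.5 q1 26.7 w 0.0415 F [ 0.9 -0.9 -1.3] t 34.5
  shift [ 0.451  0.003 -0.005] turn [ 0.003  0.004 -0.   ] dyaw -0.1
```

Call:
send_rows(plan=[[[0.15,0.003,-0.005],[0,0,0]],[[0.3,0.003,-0.005],[0,0.004,0]],[[0.4,0.003,-0.005],[0,0.004,0]],[[0.451,0.003,-0.005],[0,0.004,0]],[[0.451,0.003,-0.005],[0,0.004,0]]])

```text
time_s: 35.0
tcp_pos: [0.6224, 0.096, 0.1599]
eef_rot: [12.4, 89.9, -151.6]
contact_force: [-0.4, 0.5, -1.1]
gripper_width: 0.0416
```

Run:
```python
from h import *
go(.6228,.0978,.1315,-74)
```

```text
pos [0.6224 0.096  0.1599] yaw -74.0 q6 79.5 q1 26.5 w 0.0416 F [-0.4  0.5 -1.1] t 35.0
  shift [ 0.189 -0.011 -0.006] turn [ 0.     0.003 -0.001] dyaw -0.0
```

Call:
send_rows(plan=[[[0.05,-0.011,-0.006],[0,0,0]],[[0.12,-0.011,-0.006],[0,0,0]],[[0.189,-0.011,-0.006],[0,0,0]],[[0.189,-0.011,-0.006],[0,0,0]],[[0.189,-0.011,-0.006],[0,0,0]]])

```text
time_s: 35.5
tcp_pos: [0.6226, 0.0978, 0.1312]
eef_rot: [14.8, 89.8, -149.1]
contact_force: [-0.1, 0.3, -1.3]
gripper_width: 0.0416
```

Call:
send_rows(plan=[[[0,0,0],[0,0,0]],[[0,0,0],[0,0,0]],[[0,0,0],[0,0,0]],[[0,0,0],[0,0,0]],[[0,0,0],[0,0,0]]], jaw=0.4)

```text
time_s: 36.0
tcp_pos: [0.6227, 0.0978, 0.1315]
eef_rot: [16.1, 89.9, -147.9]
contact_force: [0.3, 0.3, -0.4]
gripper_width: 0.0613
```

Call:
send_rows(plan=[[[-0.2,0,0],[0,0,0]],[[-0.5,0,0],[0,0,0]],[[-0.76,0,0],[0,0,0]],[[-0.76,0,0],[0,0,0]],[[-0.76,0,0],[0,0,0]]])

```text
time_s: 36.5
tcp_pos: [0.6233, 0.0982, 0.2468]
eef_rot: [-175.8, 90.0, 20.2]
contact_force: [-0.8, 0.0, -0.3]
gripper_width: 0.0616
```

Run:
```python
from h import *
p=r.capture("wrist"); lid(p); w=world(p); z=w[...,2]
m=np.hypot(w[...,0]-.6228,w[...,1]-.0978)<.016; print("pocket z pct",np.nanpercentile(z[m],[5,25,50,75,95]).round(3),m.sum())
p=r.capture("side"); carts(p); save(p,"sd")
go(.5555,.0785,.245)
```

```text
cap ((0.5570610165596008, 0.07919630408287048), 0.027967195957899094) ztop 0.1493 [0.5608 0.0802 0.1487]
petal frac by ang(-174..174/12) [ 9  6 10 10 10 10 10  0 10 10 10 10  6  0  0  0  0  0  0  4  9 10 10 10
 10  0 10 10 10 10] petal z 0.1074
gap dir 13.6 0.86 lid deg 213.6
pocket z pct [0.087 0.087 0.088 0.088 0.089] 811
top [ 0.628 -0.214  0.021  0.063] [ 0.627 -0.215] 208 [109. 142.  99.] [323. 262.]
top [ 0.666 -0.375  0.022  0.062] [ 0.664 -0.376] 304 [174. 128.  86.] [377. 312.]
top [ 0.776 -0.506  0.059  0.068] [ 0.776 -0.51 ] 330 [43. 30. 16.] [469. 350.]
pos [0.6224 0.0978 0.2445] yaw -74.0 q6 79.4 q1 26.7 w 0.0618 F [ 0.6 -0.5 -0.2] t 36.6
  shift [-0.001  0.001  0.464] turn [-0.     0.005 -0.001] dyaw 0.0
```

View pics/sd.png

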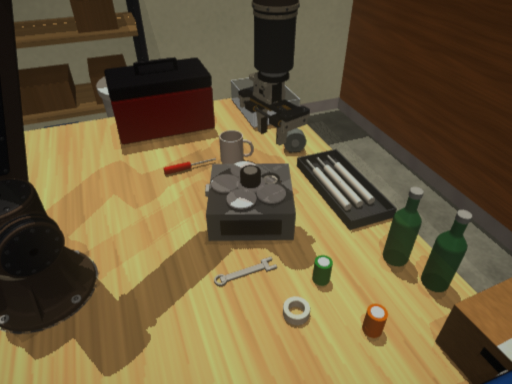

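Call:
send_rows(plan=[[[0,0,0.464],[0.2,0,0]],[[0,0,0.464],[0.4,0,0]],[[0,0,0.464],[0.6,0,0]],[[0,0,0.464],[0.8,0,0]],[[0,0,0.464],[0.85,0,0]]], jaw=1)

```text
time_s: 37.1
tcp_pos: [0.5547, 0.0783, 0.2435]
eef_rot: [46.1, 89.7, -156.4]
contact_force: [0.9, 1.0, -0.8]
gripper_width: 0.0867
```

Call:
send_rows(plan=[[[0.3,0,0],[0.2,0,0]],[[0.3,0,0],[0.4,0,0]],[[0.3,0,0],[0.6,0,0]],[[0.3,0,0],[0.8,0,0]],[[0.3,0,0],[0.85,0,0]]])

```text
time_s: 37.6
tcp_pos: [0.5537, 0.0779, 0.1969]
eef_rot: [85.2, 89.5, -156.0]
contact_force: [0.5, 0.5, 0.5]
gripper_width: 0.088
```

Run:
```python
from h import *
go(.5557,.0785,.1368)
```

```text
pos [0.5537 0.0779 0.1969] yaw -151.1 q6 0.8 q1 28.0 w 0.088 F [0.5 0.5 0.5] t 37.6
  shift [ 0.401 -0.017 -0.003] turn [-0.     0.001 -0.011] dyaw 0.0
```

Call:
send_rows(plan=[[[0.15,-0.017,-0.003],[0,0.001,-0.011]],[[0.3,-0.017,-0.003],[0,0.001,-0.011]],[[0.401,-0.017,-0.003],[0,0.001,-0.011]],[[0.401,-0.017,-0.003],[0,0.001,-0.011]],[[0.401,-0.017,-0.003],[0,0.001,-0.011]]])

```text
time_s: 38.1
tcp_pos: [0.5554, 0.0783, 0.1362]
eef_rot: [95.9, 89.9, -145.3]
contact_force: [0.8, -0.2, 0.7]
gripper_width: 0.0876
```

Call:
send_rows(plan=[[[0,0,0],[0,0,0]],[[0,0,0],[0,0,0]],[[0,0,0],[0,0,0]],[[0,0,0],[0,0,0]],[[0,0,0],[0,0,0]]], jaw=-0.5, force=45)

```text
time_s: 38.6
tcp_pos: [0.5554, 0.0783, 0.1364]
eef_rot: [97.6, 89.9, -143.5]
contact_force: [-0.7, -1.0, 1.0]
gripper_width: 0.0535
```

Call:
send_rows(plan=[[[0,0,0],[0,0,0]],[[0.02,0,0],[0,0,0]],[[0.04,0,0],[0,0,0]],[[0.049,0,0],[0,0,0]],[[0.049,0,0],[0,0,0]]])

```text
time_s: 39.1
tcp_pos: [0.5555, 0.0783, 0.13]
eef_rot: [111.6, 89.9, -129.5]
contact_force: [-3.6, 1.0, 11.2]
gripper_width: 0.0533
```

Call:
send_rows(plan=[[[0.002,0,0],[-0.16,0,0]],[[0.003,0,0],[-0.32,0,0]],[[0.003,0,0],[-0.48,0,0]],[[0.003,0,0],[-0.64,0,0]],[[0.003,0,0],[-0.8,0,0]]])

```text
time_s: 39.6
tcp_pos: [0.5557, 0.0784, 0.1306]
eef_rot: [106.9, 89.9, -97.9]
contact_force: [-4.7, -0.2, 10.2]
gripper_width: 0.0535
```

Call:
send_rows(plan=[[[0.004,0,0],[-0.16,0,0]],[[0.004,0,0],[-0.32,0,0]],[[0.004,0,0],[-0.48,0,0]],[[0.004,0,0],[-0.64,0,0]],[[0.004,0,0],[-0.8,0,0]]])

```text
time_s: 40.1
tcp_pos: [0.5558, 0.0786, 0.1311]
eef_rot: [115.9, 89.9, -52.6]
contact_force: [-4.9, 1.8, 9.4]
gripper_width: 0.0533
```

Run:
```python
from h import *
go(.5557,.0785,.1305)
```

```text
pos [0.5558 0.0786 0.1311] yaw -78.5 q6 73.4 q1 28.1 w 0.0533 F [-4.9  1.8  9.4] t 40.1
  shift [0.004 0.    0.   ] turn [ 0.    -0.001 -0.001] dyaw 0.0
```

Call:
send_rows(plan=[[[0.01,0,0],[-0.16,0,0]],[[0.01,0,0],[-0.32,0,0]],[[0.01,0,0],[-0.48,0,0]],[[0.01,0,0],[-0.64,0,0]],[[0.01,0,0],[-0.8,0,0]]])

```text
time_s: 40.6
tcp_pos: [0.5557, 0.0788, 0.1306]
eef_rot: [112.6, 89.9, -19.6]
contact_force: [-4.9, 1.5, 9.9]
gripper_width: 0.0533
```

Call:
send_rows(plan=[[[0.004,0,0],[-0.16,0,0]],[[0.006,0,0],[-0.32,0,0]],[[0.006,0,0],[-0.48,0,0]],[[0.006,0,0],[-0.64,0,0]],[[0.006,0,0],[-0.8,0,0]]])

```text
time_s: 41.1
tcp_pos: [0.5554, 0.079, 0.1306]
eef_rot: [85.0, 89.9, -10.9]
contact_force: [-4.9, 1.7, 9.5]
gripper_width: 0.0531
```

Run:
```python
from h import *
go(.5557,.0785,.137)
```

```text
pos [0.5554 0.079  0.1306] yaw -5.8 q6 146.0 q1 28.1 w 0.0531 F [-4.9  1.7  9.5] t 41.1
  shift [-0.043  0.002  0.003] turn [-0.     0.    -0.001] dyaw 0.0
```

Call:
send_rows(plan=[[[-0.02,0,0],[0,0,0]],[[-0.04,0,0],[0,0,0]],[[-0.04,0,0],[0,0,0]],[[-0.04,0,0],[0,0,0]],[[-0.04,0,0],[0,0,0]]])

```text
time_s: 41.6
tcp_pos: [0.5554, 0.079, 0.1365]
eef_rot: [78.0, 89.9, -17.9]
contact_force: [-1.1, 0.5, -0.7]
gripper_width: 0.0532
```

Call:
send_rows(plan=[[[0,0,0],[0,0,0]],[[0,0,0],[0,0,0]],[[0,0,0],[0,0,0]],[[0,0,0],[0,0,0]],[[0,0,0],[0,0,0]]], jaw=1)

```text
time_s: 42.1
tcp_pos: [0.5554, 0.079, 0.1365]
eef_rot: [77.9, 89.9, -17.9]
contact_force: [-0.5, 0.7, -0.2]
gripper_width: 0.0856
```

Call:
send_rows(plan=[[[-0.2,0,0],[0,0,0]],[[-0.5,0,0],[0,0,0]],[[-0.76,0,0],[0,0,0]],[[-0.76,0,0],[0,0,0]],[[-0.76,0,0],[0,0,0]]])

```text
time_s: 42.6
tcp_pos: [0.5556, 0.0793, 0.2516]
eef_rot: [115.0, 89.8, 19.1]
contact_force: [-0.1, -0.4, -0.4]
gripper_width: 0.0873
```

Run:
```python
from h import *
p=r.capture("wrist"); lid(p); save(p,"w8"); carts(r.capture("side")); w=world(p)
p=r.capture("scene"); ws=world(p)
for n in ["tape_roll","spanner","driver","mug"]:
    for d in r.trace(p,n)[:1]:
        q=ws[d["mask"]]; print(n,np.nanmedian(q,0).round(3))
```

```text
cap ((0.5558326244354248, 0.07935118675231934), 0.02851838245987892) ztop 0.1498 [0.556  0.0814 0.1496]
petal frac by ang(-174..174/12) [ 0  4 10 10 10 10  9  5 10 10 10 10  8  5 10 10 10 10  8  4 10 10 10 10
  8  0  0  0  0  0] petal z 0.1074
gap dir 155.0 0.68 lid deg 355.0
top [ 0.628 -0.214  0.022  0.063] [ 0.627 -0.216] 208 [111. 143. 100.] [323. 262.]
top [ 0.666 -0.376  0.022  0.062] [ 0.664 -0.376] 306 [174. 128.  87.] [377. 313.]
top [ 0.776 -0.506  0.06   0.068] [ 0.776 -0.509] 333 [44. 31. 16.] [469. 350.]
tape_roll [ 0.534 -0.278  0.021]
spanner [ 0.476 -0.128  0.007]
driver [0.409 0.362 0.023]
mug [0.581 0.365 0.053]
```

View pics/w8.png

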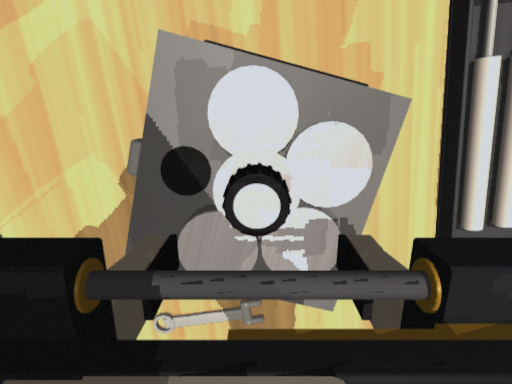

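```bash
python3 -c "
from plant import r
print(r.close_job())"
```

```text
the job is handed in; nothing more can be done
None
```

The job is done and handed in at about 43 s. The three white cartridges on the bench (there was no fourth) are in pockets 1, 2 and 3. The lid was then pressed and turned on the same way, past pocket 4, back to home.

**Last checks:**
- **Lid:** the gap is over the black pad behind the tab. Petal and cap heights are the same as at the start (0.107 m and 0.150 m), so it has sprung fully up.
- **Cartridges:** each top read about 0.088 m after release, which is below the deck, so all three are on the pocket floor.
- **Other things:** the green and orange look-alikes have not moved. The tape roll, screwdriver and mug read within about 3 mm of their start positions. The spanner's reading shifted 8 mm along x; I put this down to how much of it the camera saw, as the gripper never came down near it.

My lid-angle estimate from the images reads a few degrees low: it gave 155° for the gap direction at the end, against about 160° expected. The final picture agrees with home.

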